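Unplug the automatic-mode key and hold the enabling lever

ROBOT

A 7-joint arm with a two-finger parallel gripper is mounted at the origin on a cart in front of the work surface, level with it; the furniture and walls round the work are solid. World frame = base frame: x ahead of the robot, y to its left, z up, the work surface at z = 0. Lengths are in m, angles in rad, forces in N, time in s.
With the tool pointing down it reaches from about 0.4 to 0.85 m from the base axis. Payload 4.5 kg.
Tool frame: the origin (TCP) lies between the finger pads; the fingertips stand r.tip_reach ahead of it and the grasp point (between the pads) lies 11 mm behind it (r.tip_reach is the distance from the TCP to the fingertips, in m); z points along the fingers, y is the line along which they close (so a half turn about z gives the same grasp; the last joint's range is limited). The gripper opens to 88 mm and grips with 3 to 60 N. Pads are 18 mm wide; open, the fingers measure 123 mm over their backs; the gripper's body (75 mm by 187 mm) begins 45 mm behind the grasp point.
Start: joints at [-1.099, 0.689, -0.195, 1.565, 0.157, 0.902, -0.215], TCP at [0.265, 0.566, 0.247] pointing down, gripper open.
Joint ranges: [-3.01, 3.01], [-0.46, 2.08], [-1.47, 1.51], [0.13, 2.56], [-1, 4.14], [0.04, 2.09], [-2.66, 2.66]. Speed limits (rad/s): [2.57, 2.57, 3.14, 3.14, 3.14, 3.14, 3.14].

INTERFACE

Orientations are given as a unit quaternion [x, y, z, w].
In Python, from plant import r, vision, workorder gives the robot as it stands.
- The arm moves only by the tool drive_tool, never from a script. Its argument "targets" is a list of rows, each an object of numbers: "tx", "ty", "tz": the shift along the world's x, y, z in units of 0.03 m (1.0 is 0.03 m); "wx", "wy", "wz": the turn, a rotation vector about the world's x, y, z in units of 60 degrees (1.0 is 60 degrees); "claw": the opening, from -1 (shut) to 1 (fully open). A call has exactly 8 rows; each row shifts and turns the commanded pose from where the row before left it; what a row does not reach is not made up. A row lasts 1/10 s, in which the tool goes at most 50 mm and 8.59 degrees, less where a joint would pass 70% of its speed; a pose out of reach is approached as far as the arm can. A call with a number of a shift or a turn outside -1 to 1 is refused whole. A call with a gripper value outside its range is refused whole. The fingers move at their own pace and stop on an object; "force" is the grip in N (left out, the last holds). Time passes only in rows, so rows that do not move let the fingers close, or fill a call up. It gives the time, the measured TCP pose, the force, the opening and the grip force at its end, in the units of the state.
- r.get_state(): the state, without advancing time (a new reading comes with each control period).
- vision.snapshot(name): name is "scene" or "top" or "wrist"; returns a dict with "image" (420x560x3 uint8, blue, green, red), "range_z" (420x560 float32, m along the optical axis (not along the pixel's ray), 0 where there is no reading), "K" (3x3 intrinsics, pixels), "dist" ([k1, k2, p1, p2, k3] as OpenCV has them; the pictures are not rectified), "cam_to_world" (4x4, takes a point from camera to world coordinates). Camera axes: x right, y up, looking along -z (the intrinsics and any distortion apply to the point x, -y, -z); pixel columns grow to the right and rows downward; lengths in m; the calibration is good to about 2 mm. A picture is of the moment at which its call begins.
- workorder.finish_job(): hands the job in; it is judged then, once.
The state is a dict: "clock": time; "q": joint angles; "qd": joint speeds; "joint_torque": joint torques, N m; "tool_pos": TCP position; "eef_rot": TCP orientation; "contact_force": force on the tool from outside, world axes, zero at the start; "moment": the same for the moment, N m; "opening": opening from 0.0 (shut) to 1.0 (fully open); "finger_force": force on a finger pad.
Only numpy, scipy, OpenCV 4.12 (cv2) and the standard library are available. Lean on these libraries where they do the work, as an engineer would, in place of code of your own. Each camera call takes 0.05 s, during which the arm holds its last target. There are 200 camera calls.

TASK

Switch the bench unit to hand mode: pull the orange mode plug straight up out of its socket, against its catch, and seat it upright in the blue parking holder and let go of it. Only then press the roller at the end of the red enabling lever down with the fingers to its middle position, about half of its travel (white pointer in the green band), keep it there for at least two seconds without ever pressing it right through to the bottom, and finish while still holding it there. Leave the glue bottle, the small white grooved block and the wax block where they are.

Things in the scene. Friction and masses are not known exactly. Their poses are not given: they have to be found in the camera images.
- unit: fixed bench unit on a dark plate 134 (x) x 132 (y) mm; origin under its centre on the desk, -x its front. Left (+y): black socket module, 48 mm high. Right: grey lever module, 40 mm high; red lever along y -24 mm, hinged at x +40 mm between steel cheeks 89 mm high; scale post (white/green/red, 10 x 3 mm, 86 mm high) beside the lever's free end at x -35, y -58 mm
- socket (a point): centre of the mouth of the socket (17 x 17 mm, 36 mm deep) at x 0, y +40 mm of the unit, in its black top, 48 mm above the desk; axes as the unit's
- plug: orange plug, 60 g; origin under its black flange (34 x 38 x 6 mm), z up its axis. Orange grip 20 (x) x 28 (y) mm, z 6 to 52; grip it across the 20. Shank below, 14.5 mm square, waisted, rounded brass nose ending at z -31. At the start it sits in the socket: origin at point socket, axes as the unit's. Sprung balls hold it: pull 10 to 20 N to free it, less after 3 mm; clear after 31 mm
- park: fixed blue parking holder, block 76 x 76 mm, 42 mm high, on a dark plate 96 x 96 mm; origin at the centre of its underside on the desk, z up
- park_mouth (a point): centre of the mouth of the parking hole in the top of the holder, 42 mm above the desk: 23 x 23 mm, 37 mm deep, with a 2 mm chamfer. The plug's shank goes in at any yaw with 3 mm or more to spare, and its flange then lies on the top of the block (plug origin at this point within 8 mm, upright)
- lever (a joint): angle of the red enabling lever in rad: 0 released (level), grows as its free end is pressed down, stop at 0.30 (fully pressed through). Middle position: 0.10 to 0.20, best 0.15; more than 0.26 counts as pressed through. A spring returns it: at the roller it needs about 3 N to start, 7 to 8 N at 0.15 and 11 to 12 N at the stop
- lever_roll (a point): centre of the black roller across the free end of the lever, 14 mm diameter, 44 mm long along the unit's y, 75 mm from the hinge towards the unit's front; released it is 72 mm above the desk (top of roller 79 mm), 0.15 rad puts it 11 mm lower, the stop 22 mm lower; moves with the lever
- glue_bottle: small white glue bottle with red spout, diameter 45, 104 mm high, loose, bystander; origin under its centre
- brass_gauge: small white grooved block 22 x 36 x 15 mm, loose, bystander; origin under its centre
- wax_block: brown wax block 30 x 56 x 22 mm, loose, bystander; origin under its centre

How it is judged:
By the outcome, as a careful person would: the job done as asked, in the order asked, and still so for the second after the job is handed in, while the arm keeps its last pose, push and grip.
It also fails if it takes over 70 s, if anything falls off the work surface, if the arm or the gripper's body presses on something with over 40 N, if the wrist force passes 120 N, or if a joint passes its speed limit or range.

## Working session

There is one attempt and no reset: what is moved stays moved. The work goes in short steps, Python scripts to look and compute and a tool call to move; the robot and the scene stay as the last step left them, time stands still between calls to the robot, and variables do not carry over. Pictures are saved under pics/ and viewed, at most 10 in all, crops included, and the job is handed in when it is done.

Besides the shell and the picture viewer there is one more tool, called after ">>>" as a command line: name --argument value ..., lists and objects as JSON in quotes. drive_tool: Moves the arm, as the interface text tells. Its arguments: {"type":"object","properties":{"targets":{"type":"array","items":{"type":"object","properties":{"tx":{"type":"number"},"ty":{"type":"number"},"tz":{"type":"number"},"wx":{"type":"number"},"wy":{"type":"number"},"wz":{"type":"number"},"claw":{"type":"number"}}}},"force":{"type":"number"}},"required":["targets"]}

```bash
mkdir -p pics; cat > h.py <<'E'
import numpy as np, cv2
from plant import r, vision, workorder
def snap(n):
    s=vision.snapshot(n); return s
def pts(s):
    h,w=s["range_z"].shape
    u,v=np.meshgrid(np.arange(w,dtype=np.float64),np.arange(h,dtype=np.float64))
    p=cv2.undistortPoints(np.stack([u.ravel(),v.ravel()],1)[:,None],np.array(s["K"],float),np.array(s["dist"],float))[:,0]
    z=s["range_z"].ravel().astype(float)
    P=np.stack([p[:,0]*z,-p[:,1]*z,-z],1)
    T=np.array(s["cam_to_world"]); W=P@T[:3,:3].T+T[:3,3]
    W[z==0]=np.nan
    return W.reshape(h,w,3)
E
python3 - <<'E'
from h import *
s=snap("top");cv2.imwrite("pics/top1.png",s["image"])
W=pts(s);np.savez("top1.npz",W=W,im=s["image"])
t=snap("scene");cv2.imwrite("pics/scene1.png",t["image"])
np.savez("scene1.npz",W=pts(t),im=t["image"])
print(r.tip_reach,r.get_state()); print(s["cam_to_world"],t["cam_to_world"])
E
```

```text
0.008 {'clock': 0.1, 'q': array([-1.09917526,  0.68988919, -0.19453469,  1.56617839,  0.15732572,
        0.90250645, -0.21509972]), 'qd': array([-0.00052898, -0.000849  ,  0.00073993, -0.00372411,  0.00010109,
        0.00084323, -0.00089931]), 'joint_torque': array([-2.15264234e-03, -5.28503573e+01, -1.27137680e+00, -1.53835845e+01,
       -5.26313321e-02,  2.02617819e-03,  3.87823832e-05]), 'tool_pos': array([0.26479355, 0.56555734, 0.24601384]), 'eef_rot': array([ 2.17119245e-01,  9.76144766e-01, -7.85940537e-04, -1.10230468e-04]), 'contact_force': array([-0.35489681, -0.31726116,  0.05412253]), 'moment': array([-0.01411455,  0.02473735, -0.00331251]), 'finger_force': 0.0, 'opening': 1.0011442596848636}
[[ 0.01214719  0.98693851 -0.16063879  0.43093016]
 [-0.99989051  0.0106313  -0.0102928   0.38718563]
 [-0.00845056  0.16074623  0.98695959  0.91309258]
 [ 0.          0.          0.          1.        ]] [[ 0.89057826  0.35134157 -0.2888416   0.32989667]
 [-0.45446312  0.71289163 -0.53408688 -0.08494003]
 [ 0.01826584  0.60691402  0.79455757  0.78421502]
 [ 0.          0.          0.          1.        ]]
```

View pics/top1.png

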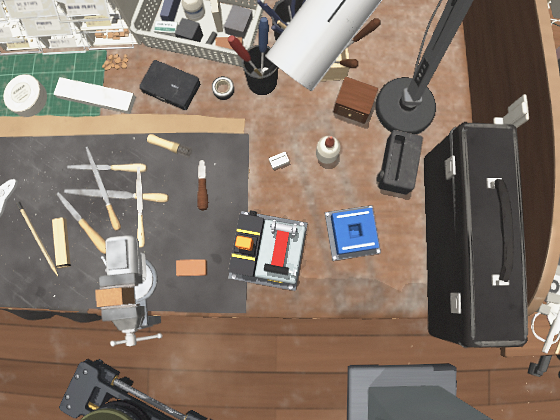

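View pics/scene1.png

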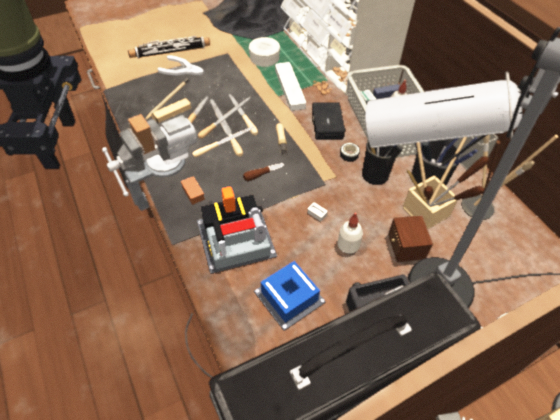

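The top view shows the unit at about (268,250) px, with the orange plug at (243,242), the red lever at (281,247) and the roller near (275,268). The blue park holder is at (354,231), its hole at (355,231). The bystanders are clear of these: block (279,160), bottle (328,150), wax (190,267).

```bash
cat > m.py <<'E'
from h import *
def meas(f,name):
    d=np.load(f);W=d["W"];im=d["im"];hsv=cv2.cvtColor(im,cv2.COLOR_BGR2HSV);Z=W[...,2]
    H,S,V=[hsv[...,i].astype(int) for i in range(3)]
    roi=(W[...,0]>.3)&(W[...,0]<.75)&(W[...,1]>0.05)&(W[...,1]<.55)
    def rep(n,m):
        m=(m&roi).astype(np.uint8);k,l,st,c=cv2.connectedComponentsWithStats(m)
        if k<2: print(n,'none');return
        i=1+np.argmax(st[1:,4]);q=l==i;P=W[q]
        R=cv2.minAreaRect((P[:,:2]*1000).astype(np.float32))
        print(name,n,st[i,4],c[i].round(),'med',np.nanmedian(P,0).round(4),'rect',np.round(R[0],1),np.round(R[1],1),round(R[2],2))
    rep('orangetop',(H>5)&(H<22)&(S>150)&(V>120)&(Z>.09))
    rep('red',((H<6)|(H>174))&(S>150)&(V>90)&(Z>.05)&(Z<.1))
    rep('bluetop',(H>100)&(H<125)&(S>100)&(Z>.036)&(Z<.05))
    rep('blackroll',(V<70)&(Z>.066)&(Z<.085))
    rep('unitall',(Z>.03)&(Z<.06))
    rep('unitplate',(Z>.006)&(W[...,1]>.3)&(W[...,0]<.55))
    rep('hole',(Z<.03)&(W[...,1]<.3)&(H>100)&(H<125)&(S>100)&(V<90))
meas("top1.npz","top");meas("scene1.npz","scene")
E
python3 m.py
python3 -c "
import cv2
a=cv2.imread('pics/top1.png')[195:300,215:395];cv2.imwrite('pics/c1.png',cv2.resize(a,None,fx=4.4,fy=4.4,interpolation=cv2.INTER_CUBIC))"
```

```text
top orangetop 68 [243. 243.] med [0.5    0.4619 0.1003] rect [503.8 461.5] [27.4 20.7] 81.7
top red 422 [280. 248.] med [0.4958 0.3978 0.0759] rect [495.8 398.1] [21.4 62.6] 80.35
top bluetop 1313 [355. 230.] med [0.5333 0.259  0.0431] rect [533.4 258.4] [76.7 75.6] 9.32
top blackroll 604 [436. 245.] med [0.5004 0.1162 0.0758] rect [509.4 115.2] [348.4  10.8] 1.12
top unitall 2915 [264. 249.] med [0.4919 0.4337 0.0431] rect [502.4 421.4] [126.5 122.8] 80.01
top unitplate 4073 [267. 251.] med [0.493  0.4201 0.0482] rect [495.3 425.1] [136.2 128.6] 80.65
top hole 22 [358. 229.] med [0.5398 0.2467 0.0203] rect [539.3 248.6] [23.2 10.2] 40.99
scene orangetop 144 [228. 194.] med [0.5059 0.4565 0.0986] rect [506.5 460.4] [30. 21.] 81.04
scene red 328 [237. 226.] med [0.4976 0.3967 0.0739] rect [497.6 397. ] [23.4 63.6] 79.01
scene bluetop 1268 [290. 288.] med [0.5346 0.2538 0.0411] rect [535.9 257. ] [76.2 77.3] 9.52
scene blackroll 127 [218. 230.] med [0.4609 0.4011 0.0771] rect [461.7 403.4] [45. 13.] 81.49
scene unitall 2339 [233. 229.] med [0.4933 0.408  0.0406] rect [505.2 420.3] [128.4 120.3] 80.3
scene unitplate 3733 [234. 230.] med [0.496  0.3975 0.0461] rect [500.7 420.8] [129.  114.4] 80.65
scene hole 138 [300. 309.] med [0.5363 0.219  0.0165] rect [539.3 219.2] [70.3  2.3] 9.11
```

View pics/c1.png

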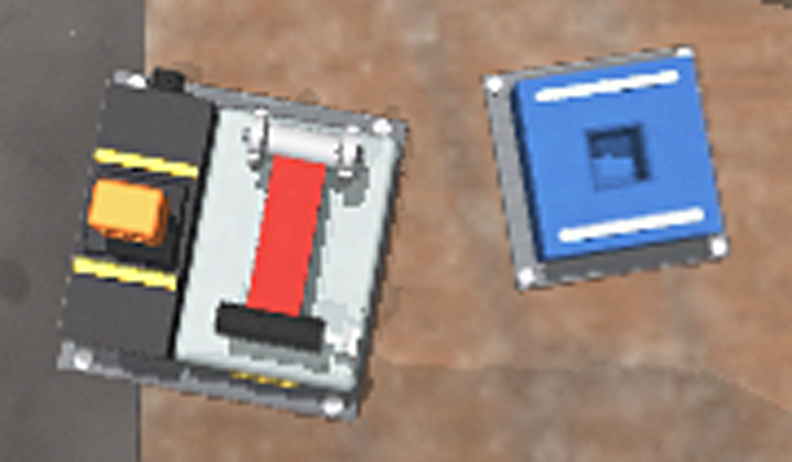

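>>> drive_tool --targets '[{"tx":0.5,"ty":-0.22,"wz":-0.08,"claw":1},{"tx":0.5,"ty":-0.22,"wz":-0.08,"claw":1},{"tx":0.5,"ty":-0.22,"wz":-0.08,"claw":1},{"tx":0.5,"ty":-0.22,"wz":-0.08,"claw":1},{"tx":0.5,"ty":-0.22,"wz":-0.08,"claw":1},{"tx":0.5,"ty":-0.22,"wz":-0.08,"claw":1},{"tx":0.5,"ty":-0.22,"wz":-0.08,"claw":1},{"tx":0.5,"ty":-0.22,"wz":-0.08,"claw":1}]'

```text
validation failed for argument at $.ta...
```

>>> drive_tool --targets '[{"tx":0.5,"ty":-0.22,"wz":-0.1,"claw":1},{"tx":0.5,"ty":-0.22,"wz":-0.1,"claw":1},{"tx":0.5,"ty":-0.22,"wz":-0.1,"claw":1},{"tx":0.5,"ty":-0.22,"wz":-0.1,"claw":1},{"tx":0.5,"ty":-0.22,"wz":-0.1,"claw":1},{"tx":0.5,"ty":-0.22,"wz":-0.1,"claw":1},{"claw":1},{"claw":1}]'

```text
validation failed for argument at $.ta...
```

```bash
cat > st.py <<'E'
from h import *
from scipy.spatial.transform import Rotation as Ro
s=r.get_state();M=Ro.from_quat(s["eef_rot"]).as_matrix()
print(s["clock"],s["tool_pos"].round(4),'yaw_y',np.degrees(np.arctan2(M[1,1],M[0,1])).round(2),'z',M[:,2].round(4),'q',s["q"].round(2),'F',s["contact_force"].round(1),'open',round(s["opening"],3),s["finger_force"])
E
python3 st.py; python3 - <<'E'
from h import *
s=snap("wrist");cv2.imwrite("pics/w1.png",s["image"]);np.savez("wrist1.npz",W=pts(s),im=s["image"])
from m import meas
meas("wrist1.npz","wrist")
E
```

```text
0.1 [0.2648 0.5656 0.246 ] yaw_y 64.92 z [-6.0e-04 -1.5e-03 -1.0e+00] q [-1.1   0.69 -0.19  1.57  0.16  0.9  -0.22] F [-0.4 -0.3  0.1] open 1.001 0.0
top orangetop 68 [243. 243.] med [0.5    0.4619 0.1003] rect [503.8 461.5] [27.4 20.7] 81.7
top red 422 [280. 248.] med [0.4958 0.3978 0.0759] rect [495.8 398.1] [21.4 62.6] 80.35
top bluetop 1313 [355. 230.] med [0.5333 0.259  0.0431] rect [533.4 258.4] [76.7 75.6] 9.32
top blackroll 604 [436. 245.] med [0.5004 0.1162 0.0758] rect [509.4 115.2] [348.4  10.8] 1.12
top unitall 2915 [264. 249.] med [0.4919 0.4337 0.0431] rect [502.4 421.4] [126.5 122.8] 80.01
top unitplate 4073 [267. 251.] med [0.493  0.4201 0.0482] rect [495.3 425.1] [136.2 128.6] 80.65
top hole 22 [358. 229.] med [0.5398 0.2467 0.0203] rect [539.3 248.6] [23.2 10.2] 40.99
scene orangetop 144 [228. 194.] med [0.5059 0.4565 0.0986] rect [506.5 460.4] [30. 21.] 81.04
scene red 328 [237. 226.] med [0.4976 0.3967 0.0739] rect [497.6 397. ] [23.4 63.6] 79.01
scene bluetop 1268 [290. 288.] med [0.5346 0.2538 0.0411] rect [535.9 257. ] [76.2 77.3] 9.52
scene blackroll 127 [218.
[... 226 characters left out ...]
ect [500.7 420.8] [129.  114.4] 80.65
scene hole 138 [300. 309.] med [0.5363 0.219  0.0165] rect [539.3 219.2] [70.3  2.3] 9.11
wrist orangetop 3 [296. 419.] med [0.4988 0.4747 0.0907] rect [498.7 474.7] [2.2 0.1] 52.57
wrist red 256 [229. 413.] med [0.4776 0.4042 0.0739] rect [477.  403.5] [21.8 26.7] 78.05
wrist bluetop 3 [296. 382.] med [0.4923 0.4793 0.0479] rect [492.3 479.3] [0.1 2.5] 4.12
wrist blackroll 458 [223. 400.] med [0.4573 0.4076 0.0761] rect [458.9 406.7] [43.7 10.5] 80.26
wrist unitall 3035 [260. 395.] med [0.4939 0.4266 0.04  ] rect [502.7 424.2] [142.5  74.6] 67.79
wrist unitplate 4757 [254. 399.] med [0.491  0.4229 0.0483] rect [498.7 424.1] [128.8  81.5] 77.06
hole none
```

View pics/w1.png

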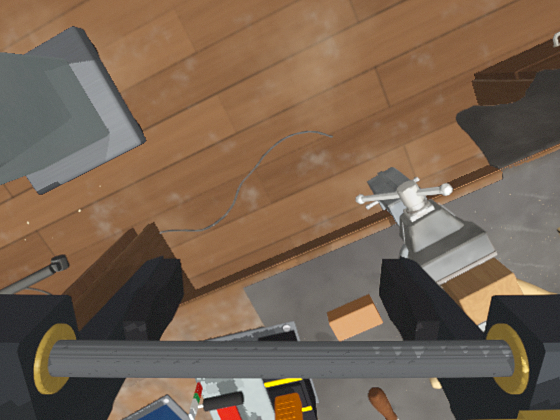

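The moves were refused, most likely because each row must have all its keys, so the arm is still at the start. The wrist view fits that: the unit shows only at the bottom edge, with the roller at (223,400) px. I'll retry with full rows.

>>> drive_tool --targets '[{"tx":0.5,"ty":-0.22,"tz":0,"wx":0,"wy":0,"wz":-0.08,"claw":1},{"tx":0.5,"ty":-0.22,"tz":0,"wx":0,"wy":0,"wz":-0.08,"claw":1},{"tx":0.5,"ty":-0.22,"tz":0,"wx":0,"wy":0,"wz":-0.08,"claw":1},{"tx":0.5,"ty":-0.22,"tz":0,"wx":0,"wy":0,"wz":-0.08,"claw":1},{"tx":0.5,"ty":-0.22,"tz":0,"wx":0,"wy":0,"wz":-0.08,"claw":1},{"tx":0.5,"ty":-0.22,"tz":0,"wx":0,"wy":0,"wz":-0.08,"claw":1},{"tx":0.5,"ty":-0.22,"tz":0,"wx":0,"wy":0,"wz":-0.08,"claw":1},{"tx":0.5,"ty":-0.22,"tz":0,"wx":0,"wy":0,"wz":-0.08,"claw":1}]'

```text
clock: 0.95
tool_pos: [0.3853, 0.5128, 0.2464]
eef_rot: [0.528, 0.85, -0.0, -0.0]
contact_force: [-0.3, 0.2, 0.2]
opening: 1.001
finger_force: 0.0
```

>>> drive_tool --targets '[{"tx":0.5,"ty":-0.215,"tz":0,"wx":0,"wy":0,"wz":-0.085,"claw":1},{"tx":0.5,"ty":-0.215,"tz":0,"wx":0,"wy":0,"wz":-0.085,"claw":1},{"tx":0.5,"ty":-0.215,"tz":0,"wx":0,"wy":0,"wz":-0.085,"claw":1},{"tx":0.5,"ty":-0.215,"tz":0,"wx":0,"wy":0,"wz":-0.085,"claw":1},{"tx":0.5,"ty":-0.215,"tz":0,"wx":0,"wy":0,"wz":-0.085,"claw":1},{"tx":0.5,"ty":-0.215,"tz":0,"wx":0,"wy":0,"wz":-0.085,"claw":1},{"tx":0.5,"ty":-0.215,"tz":0,"wx":0,"wy":0,"wz":-0.085,"claw":1},{"tx":0.5,"ty":-0.215,"tz":0,"wx":0,"wy":0,"wz":0,"claw":1}]'

```text
clock: 1.75
tool_pos: [0.5053, 0.4614, 0.2463]
eef_rot: [0.761, 0.648, -0.0, 0.0]
contact_force: [-0.3, 0.9, 0.1]
opening: 1.0
finger_force: 0.0
```

```bash
python3 st.py; sed -i 's/^meas("top1.*/if __name__=="__main__": pass/' m.py; python3 - <<'E'
from h import *
s=snap("wrist");cv2.imwrite("pics/w2.png",s["image"]);np.savez("wrist2.npz",W=pts(s),im=s["image"])
from m import meas
meas("wrist2.npz","wrist")
E
```

```text
1.75 [0.5053 0.4614 0.2463] yaw_y -9.18 z [-4.e-04 -8.e-04 -1.e+00] q [-0.88  0.78  0.16  1.38 -0.13  1.   -0.86] F [-0.3  0.9  0.1] open 1.0 0.0
wrist orangetop 815 [281. 188.] med [0.5066 0.4639 0.099 ] rect [506.4 462.8] [27.2 19.5] 81.07
wrist red 1491 [283. 249.] med [0.4985 0.3998 0.0738] rect [498.1 399.1] [22.  62.5] 80.44
wrist bluetop 1609 [333. 325.] med [0.5376 0.285  0.0411] rect [533.5 274.8] [76.3 46.6] 8.71
wrist blackroll 608 [243. 247.] med [0.4624 0.4091 0.0773] rect [461.9 405.6] [43.  12.6] 79.89
wrist unitall 8973 [279. 191.] med [0.4988 0.4473 0.0465] rect [505.6 422.7] [124.8 121.7] 80.46
wrist unitplate 31784 [171. 350.] med [0.4632 0.4866 0.3174] rect [497.  476.4] [ 47.4 112.7] 82.62
wrist hole 1 [342. 340.] med [0.5447 0.2481 0.0221] rect [544.7 248.1] [0. 0.] 0.0
```

View pics/w2.png

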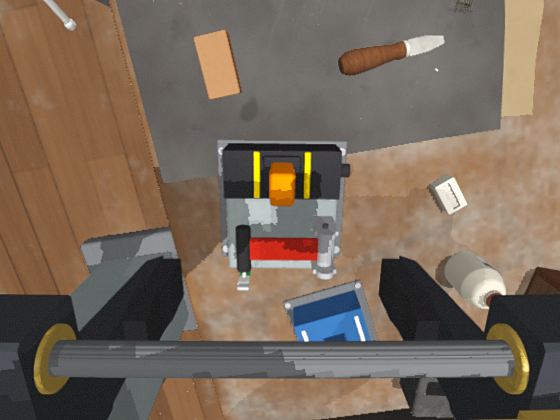

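The wrist view shows the plug at (281,188) px with its faces square to the fingers. It measures (0.506, 0.462) with its top at z 0.099, as expected. I'll descend and grip.

>>> drive_tool --targets '[{"tx":0.02,"ty":0.02,"tz":-0.9,"wx":0,"wy":0,"wz":0,"claw":1},{"tx":0,"ty":0,"tz":-0.9,"wx":0,"wy":0,"wz":0,"claw":1},{"tx":0,"ty":0,"tz":-0.9,"wx":0,"wy":0,"wz":0,"claw":1},{"tx":0,"ty":0,"tz":-0.9,"wx":0,"wy":0,"wz":0,"claw":1},{"tx":0,"ty":0,"tz":-0.9,"wx":0,"wy":0,"wz":0,"claw":1},{"tx":0,"ty":0,"tz":-0.7,"wx":0,"wy":0,"wz":0,"claw":1},{"tx":0,"ty":0,"tz":-0.5,"wx":0,"wy":0,"wz":0,"claw":1},{"tx":0,"ty":0,"tz":-0.2,"wx":0,"wy":0,"wz":0,"claw":1}]'

```text
clock: 2.6
tool_pos: [0.5046, 0.4618, 0.0681]
eef_rot: [0.761, 0.649, -0.001, -0.0]
contact_force: [-0.1, 0.2, -0.2]
opening: 1.0
finger_force: 0.0
```

>>> drive_tool --force 45 --targets '[{"tx":0,"ty":0,"tz":0,"wx":0,"wy":0,"wz":0,"claw":-1},{"tx":0,"ty":0,"tz":0,"wx":0,"wy":0,"wz":0,"claw":-1},{"tx":0,"ty":0,"tz":0,"wx":0,"wy":0,"wz":0,"claw":-1},{"tx":0,"ty":0,"tz":0,"wx":0,"wy":0,"wz":0,"claw":-1},{"tx":0,"ty":0,"tz":0,"wx":0,"wy":0,"wz":0,"claw":-1},{"tx":0,"ty":0,"tz":0,"wx":0,"wy":0,"wz":0,"claw":-1},{"tx":0,"ty":0,"tz":0,"wx":0,"wy":0,"wz":0,"claw":-1},{"tx":0,"ty":0,"tz":0,"wx":0,"wy":0,"wz":0,"claw":-1}]'

```text
clock: 3.4
tool_pos: [0.5055, 0.4623, 0.0698]
eef_rot: [0.761, 0.648, 0.0, 0.0]
contact_force: [-0.5, -0.2, -0.1]
opening: 0.297
finger_force: 0.0
```

>>> drive_tool --targets '[{"tx":0,"ty":0,"tz":0,"wx":0,"wy":0,"wz":0,"claw":-1},{"tx":0,"ty":0,"tz":0,"wx":0,"wy":0,"wz":0,"claw":-1},{"tx":0,"ty":0,"tz":0,"wx":0,"wy":0,"wz":0,"claw":-1},{"tx":0,"ty":0,"tz":0,"wx":0,"wy":0,"wz":0,"claw":-1},{"tx":0,"ty":0,"tz":0,"wx":0,"wy":0,"wz":0,"claw":-1},{"tx":0,"ty":0,"tz":0,"wx":0,"wy":0,"wz":0,"claw":-1},{"tx":0,"ty":0,"tz":0,"wx":0,"wy":0,"wz":0,"claw":-1},{"tx":0,"ty":0,"tz":0,"wx":0,"wy":0,"wz":0,"claw":-1}]'

```text
clock: 4.2
tool_pos: [0.5059, 0.4622, 0.0698]
eef_rot: [0.761, 0.648, 0.0, 0.0]
contact_force: [2.0, -0.4, -0.8]
opening: 0.225
finger_force: 45.0
```

>>> drive_tool --targets '[{"tx":0,"ty":0,"tz":0.1,"wx":0,"wy":0,"wz":0,"claw":-1},{"tx":0,"ty":0,"tz":0.1,"wx":0,"wy":0,"wz":0,"claw":-1},{"tx":0,"ty":0,"tz":0.1,"wx":0,"wy":0,"wz":0,"claw":-1},{"tx":0,"ty":0,"tz":0.1,"wx":0,"wy":0,"wz":0,"claw":-1},{"tx":0,"ty":0,"tz":0.15,"wx":0,"wy":0,"wz":0,"claw":-1},{"tx":0,"ty":0,"tz":0.2,"wx":0,"wy":0,"wz":0,"claw":-1},{"tx":0,"ty":0,"tz":0.2,"wx":0,"wy":0,"wz":0,"claw":-1},{"tx":0,"ty":0,"tz":0.2,"wx":0,"wy":0,"wz":0,"claw":-1}]'

```text
clock: 5.0
tool_pos: [0.5056, 0.4626, 0.1054]
eef_rot: [0.761, 0.648, 0.0, -0.0]
contact_force: [-0.2, -0.0, -0.2]
opening: 0.222
finger_force: 45.0
```

>>> drive_tool --targets '[{"tx":0,"ty":0,"tz":0.2,"wx":0,"wy":0,"wz":0,"claw":-1},{"tx":0,"ty":0,"tz":0.2,"wx":0,"wy":0,"wz":0,"claw":-1},{"tx":0,"ty":0,"tz":0.2,"wx":0,"wy":0,"wz":0,"claw":-1},{"tx":0,"ty":0,"tz":0.3,"wx":0,"wy":0,"wz":0,"claw":-1},{"tx":0,"ty":0,"tz":0.4,"wx":0,"wy":0,"wz":0,"claw":-1},{"tx":0,"ty":0,"tz":0.4,"wx":0,"wy":0,"wz":0,"claw":-1},{"tx":0,"ty":0,"tz":0.2,"wx":0,"wy":0,"wz":0,"claw":-1},{"tx":0,"ty":0,"tz":0,"wx":0,"wy":0,"wz":0,"claw":-1}]'

```text
clock: 5.8
tool_pos: [0.5062, 0.4628, 0.1628]
eef_rot: [0.761, 0.648, 0.001, -0.0]
contact_force: [-0.7, 0.2, -0.9]
opening: 0.219
finger_force: 45.0
```

```bash
python3 st.py;  python3 - <<'E'
from h import *
s=snap("wrist");a=s["image"];W=pts(s);np.savez("w3.npz",W=W,im=a)
t=snap("scene");np.savez("s3.npz",W=pts(t),im=t["image"])
from m import meas
meas("w3.npz","wrist")
b=t["image"][120:300,150:390]
cv2.imwrite("pics/s3.png",cv2.resize(b,None,fx=3,fy=3,interpolation=cv2.INTER_CUBIC))
E
```

```text
5.8 [0.5062 0.4628 0.1628] yaw_y -9.19 z [ 0.002   0.0018 -1.    ] q [-0.88  0.87  0.14  1.45 -0.14  0.83 -0.85] F [-0.7  0.2 -0.9] open 0.219 44.999787574633956
wrist orangetop 5030 [280. 295.] med [0.5084 0.4749 0.1896] rect [507.7 467.8] [19.6 21.4] 82.14
wrist red 1 [554. 378.] med [0.6881 0.3084 0.0855] rect [688.1 308.4] [0. 0.] 0.0
wrist bluetop 1194 [319. 397.] med [0.5132 0.2767 0.0412] rect [510.2 270. ] [33.7 50.4] 1.05
wrist blackroll 1 [340. 270.] med [0.5412 0.4169 0.0718] rect [541.2 416.9] [0. 0.] 0.0
wrist unitall 11319 [280. 209.] med [0.5062 0.4602 0.0471] rect [508.  436.3] [ 97.3 122. ] 80.44
wrist unitplate 64920 [264. 320.] med [0.5042 0.4854 0.2324] rect [488.7 440.1] [128.2 122.7] 89.84
wrist hole 2 [337. 402.] med [0.5278 0.2461 0.021 ] rect [527.8 246.1] [1.2 0. ] -96.54
```

View pics/s3.png

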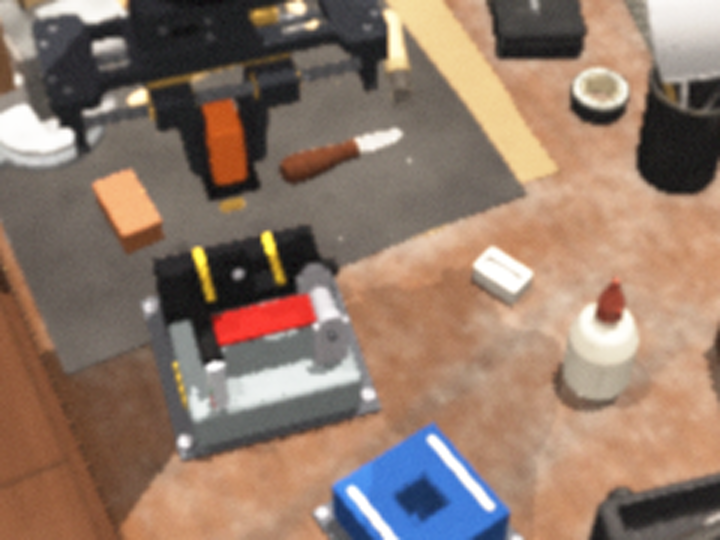

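The plug is free and gripped upright below the fingers (at about (225,150) in the crop), and the bystanders have not moved. Next I carry it to the park.

>>> drive_tool --targets '[{"tx":0.1,"ty":-0.4,"tz":0,"wx":0,"wy":0,"wz":0,"claw":-1},{"tx":0.1,"ty":-0.7,"tz":0,"wx":0,"wy":0,"wz":0,"claw":-1},{"tx":0.1,"ty":-0.7,"tz":0,"wx":0,"wy":0,"wz":0,"claw":-1},{"tx":0.1,"ty":-0.7,"tz":0,"wx":0,"wy":0,"wz":0,"claw":-1},{"tx":0.1,"ty":-0.7,"tz":0,"wx":0,"wy":0,"wz":0,"claw":-1},{"tx":0.1,"ty":-0.7,"tz":0,"wx":0,"wy":0,"wz":0,"claw":-1},{"tx":0.1,"ty":-0.7,"tz":0,"wx":0,"wy":0,"wz":0,"claw":-1},{"tx":0.1,"ty":-0.7,"tz":0,"wx":0,"wy":0,"wz":0,"claw":-1}]'

```text
clock: 6.7
tool_pos: [0.5295, 0.3009, 0.1608]
eef_rot: [0.762, 0.648, -0.001, 0.0]
contact_force: [-0.0, -0.6, -0.6]
opening: 0.228
finger_force: 45.0
```

>>> drive_tool --targets '[{"tx":0.1,"ty":-0.7,"tz":0,"wx":0,"wy":0,"wz":0,"claw":-1},{"tx":0.06,"ty":-0.5,"tz":0,"wx":0,"wy":0,"wz":0,"claw":-1},{"tx":0,"ty":-0.3,"tz":0,"wx":0,"wy":0,"wz":0,"claw":-1},{"tx":0,"ty":0,"tz":-0.2,"wx":0,"wy":0,"wz":0,"claw":-1},{"tx":0,"ty":0,"tz":-0.3,"wx":0,"wy":0,"wz":0,"claw":-1},{"tx":0,"ty":0,"tz":-0.3,"wx":0,"wy":0,"wz":0,"claw":-1},{"tx":0,"ty":0,"tz":-0.3,"wx":0,"wy":0,"wz":0,"claw":-1},{"tx":0,"ty":0,"tz":0,"wx":0,"wy":0,"wz":0,"claw":-1}]'

```text
clock: 7.5
tool_pos: [0.5331, 0.2586, 0.1264]
eef_rot: [0.761, 0.649, -0.001, -0.0]
contact_force: [0.3, -0.9, -0.5]
opening: 0.223
finger_force: 45.0
```

```bash
python3 st.py;  python3 - <<'E'
from h import *
t=snap("scene");W=pts(t);hsv=cv2.cvtColor(t["image"],cv2.COLOR_BGR2HSV).astype(int)
w=snap("wrist");V=pts(w)
m=(hsv[...,0]>5)&(hsv[...,0]<22)&(hsv[...,1]>150)&(W[...,2]>.06)&(abs(W[...,1]-.26)<.05)&(abs(W[...,0]-.53)<.05)
P=W[m];print(m.sum(),np.nanmin(P,0),np.nanmax(P,0))
b=cv2.resize(t["image"][200:350,200:380],None,fx=3,fy=3,interpolation=cv2.INTER_CUBIC)
c=cv2.resize(w["image"][170:420,170:400],(414,450));cv2.imwrite("pics/s4.png",np.hstack([b[:450,:384],c]))
E
```

```text
7.5 [0.5331 0.2586 0.1264] yaw_y -9.11 z [-0.0029 -0.0012 -1.    ] q [-0.57  0.81  0.08  1.77 -0.11  0.57 -0.59] F [ 0.3 -0.9 -0.5] open 0.223 44.999740021303296
299 [0.49040022 0.22747335 0.10826528] [0.54755084 0.27033631 0.20655263]
```

View pics/s4.png

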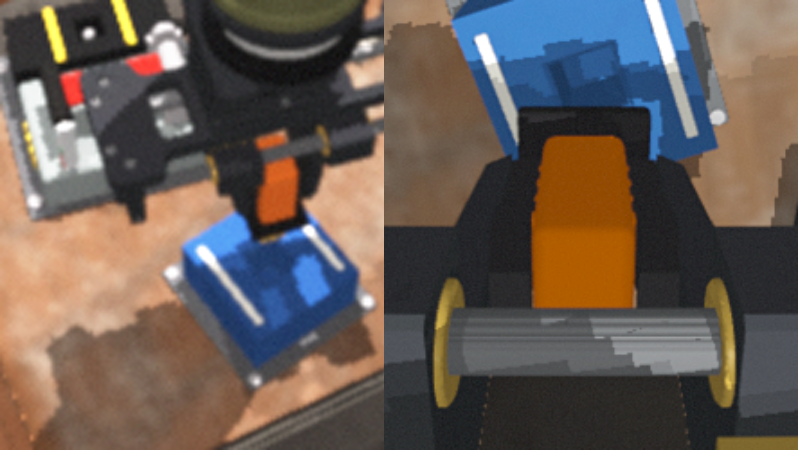

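The plug hangs over the holder with no slip (flange at z ≈ 0.108). The hole is at about (585,75) in the right half and lies under the plug's line. I'll lower it with a check of the force.

>>> drive_tool --targets '[{"tx":0.04,"ty":0,"tz":-0.2,"wx":0,"wy":0,"wz":0,"claw":-1},{"tx":0,"ty":0,"tz":-0.2,"wx":0,"wy":0,"wz":0,"claw":-1},{"tx":0,"ty":0,"tz":-0.2,"wx":0,"wy":0,"wz":0,"claw":-1},{"tx":0,"ty":0,"tz":-0.2,"wx":0,"wy":0,"wz":0,"claw":-1},{"tx":0,"ty":0,"tz":-0.2,"wx":0,"wy":0,"wz":0,"claw":-1},{"tx":0,"ty":0,"tz":-0.2,"wx":0,"wy":0,"wz":0,"claw":-1},{"tx":0,"ty":0,"tz":-0.2,"wx":0,"wy":0,"wz":0,"claw":-1},{"tx":0,"ty":0,"tz":0,"wx":0,"wy":0,"wz":0,"claw":-1}]'

```text
clock: 8.4
tool_pos: [0.535, 0.258, 0.0853]
eef_rot: [0.761, 0.648, -0.001, -0.0]
contact_force: [-1.4, -0.0, -1.0]
opening: 0.219
finger_force: 45.0
```

>>> drive_tool --targets '[{"tx":0,"ty":0,"tz":-0.15,"wx":0,"wy":0,"wz":0,"claw":-1},{"tx":0,"ty":0,"tz":-0.15,"wx":0,"wy":0,"wz":0,"claw":-1},{"tx":0,"ty":0,"tz":-0.15,"wx":0,"wy":0,"wz":0,"claw":-1},{"tx":0,"ty":0,"tz":-0.1,"wx":0,"wy":0,"wz":0,"claw":-1},{"tx":0,"ty":0,"tz":-0.1,"wx":0,"wy":0,"wz":0,"claw":-1},{"tx":0,"ty":0,"tz":-0.05,"wx":0,"wy":0,"wz":0,"claw":-1},{"tx":0,"ty":0,"tz":0,"wx":0,"wy":0,"wz":0,"claw":-1},{"tx":0,"ty":0,"tz":0,"wx":0,"wy":0,"wz":0,"claw":-1}]'

```text
clock: 9.2
tool_pos: [0.5356, 0.2583, 0.0653]
eef_rot: [0.761, 0.648, 0.0, 0.0]
contact_force: [0.4, -0.1, -0.8]
opening: 0.217
finger_force: 45.0
```

>>> drive_tool --targets '[{"tx":0,"ty":0,"tz":-0.05,"wx":0,"wy":0,"wz":0,"claw":-1},{"tx":0,"ty":0,"tz":0,"wx":0,"wy":0,"wz":0,"claw":-1},{"tx":0,"ty":0,"tz":0,"wx":0,"wy":0,"wz":0,"claw":1},{"tx":0,"ty":0,"tz":0,"wx":0,"wy":0,"wz":0,"claw":1},{"tx":0,"ty":0,"tz":0,"wx":0,"wy":0,"wz":0,"claw":1},{"tx":0,"ty":0,"tz":0,"wx":0,"wy":0,"wz":0,"claw":1},{"tx":0,"ty":0,"tz":0,"wx":0,"wy":0,"wz":0,"claw":1},{"tx":0,"ty":0,"tz":0,"wx":0,"wy":0,"wz":0,"claw":1}]'

```text
clock: 10.0
tool_pos: [0.5355, 0.2583, 0.0637]
eef_rot: [0.761, 0.648, 0.0, 0.0]
contact_force: [-0.2, 0.0, 0.5]
opening: 0.744
finger_force: 0.0
```

>>> drive_tool --targets '[{"tx":0,"ty":0,"tz":0.2,"wx":0,"wy":0,"wz":0,"claw":1},{"tx":0,"ty":0,"tz":0.4,"wx":0,"wy":0,"wz":0,"claw":1},{"tx":0,"ty":0,"tz":0.8,"wx":0,"wy":0,"wz":0,"claw":1},{"tx":0,"ty":0,"tz":0.8,"wx":0,"wy":0,"wz":0,"claw":1},{"tx":0,"ty":0,"tz":0.8,"wx":0,"wy":0,"wz":0,"claw":1},{"tx":0,"ty":0,"tz":0.8,"wx":0,"wy":0,"wz":0,"claw":1},{"tx":0,"ty":0,"tz":0.4,"wx":0,"wy":0,"wz":0,"claw":1},{"tx":0,"ty":0,"tz":0,"wx":0,"wy":0,"wz":0,"claw":1}]'

```text
clock: 10.8
tool_pos: [0.5366, 0.2588, 0.1919]
eef_rot: [0.761, 0.648, 0.002, 0.0]
contact_force: [-0.1, 0.7, -1.1]
opening: 0.999
finger_force: 0.0
```

```bash
python3 st.py;  python3 - <<'E'
from h import *
for n in("scene","top","wrist"):
    t=snap(n);W=pts(t);h=cv2.cvtColor(t["image"],cv2.COLOR_BGR2HSV).astype(int)
    near=(abs(W[...,1]-.26)<.045)&(abs(W[...,0]-.535)<.045)&(W[...,2]<.12)
    m=near&(h[...,0]>5)&(h[...,0]<22)&(h[...,1]>150)
    if m.sum()>3:
        P=W[m];top=P[P[:,2]>.088];print(n,m.sum(),'zmax',np.percentile(P[:,2],95),'zmin',P[:,2].min())
        if len(top)>3:print(cv2.minAreaRect((top[:,:2]*1000).astype(np.float32)))
    if n=="wrist": cv2.imwrite("pics/w5.png",t["image"])
    b=near&(h[...,2]<70);print('black z',np.round(np.percentile(W[b][:,2],[50,90]),4) if b.sum()>5 else 0)
E
```

```text
10.8 [0.5366 0.2588 0.1919] yaw_y -9.19 z [ 0.0038  0.002  -1.    ] q [-0.58  0.72  0.1   1.73 -0.1   0.7  -0.59] F [-0.1  0.7 -1.1] open 0.999 0.0
scene 319 zmax 0.09468637028655996 zmin 0.04562962096819956
((535.3153076171875, 255.39486694335938), (25.96208381652832, 17.63483428955078), 78.0837631225586)
black z [0.0467 0.0485]
top 82 zmax 0.09603229186673823 zmin 0.048284210282208306
((534.9994506835938, 267.7702331542969), (7.564556121826172, 19.028085708618164), 78.62480163574219)
black z [0.049  0.0512]
wrist 1572 zmax 0.0941326095242378 zmin 0.04571223996652374
((536.4382934570312, 258.8077392578125), (27.055124282836914, 19.53287696838379), 80.19210815429688)
black z [0.0473 0.0482]
```

View pics/w5.png

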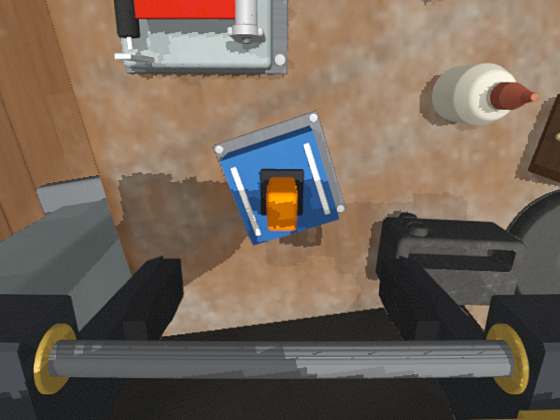

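The plug is seated upright: its top is at z 0.094 and its flange at 0.048, within 2 mm of the centre. It shows at about (281,200) px. I'll now close the fingers and go over the roller.

>>> drive_tool --force 20 --targets '[{"tx":-0.34,"ty":0.62,"tz":0,"wx":0,"wy":0,"wz":0,"claw":-1},{"tx":-0.34,"ty":0.62,"tz":0,"wx":0,"wy":0,"wz":0,"claw":-1},{"tx":-0.34,"ty":0.62,"tz":0,"wx":0,"wy":0,"wz":0,"claw":-1},{"tx":-0.34,"ty":0.62,"tz":0,"wx":0,"wy":0,"wz":0,"claw":-1},{"tx":-0.34,"ty":0.62,"tz":0,"wx":0,"wy":0,"wz":0,"claw":-1},{"tx":-0.34,"ty":0.62,"tz":0,"wx":0,"wy":0,"wz":0,"claw":-1},{"tx":-0.34,"ty":0.62,"tz":0,"wx":0,"wy":0,"wz":0,"claw":-1},{"tx":-0.3,"ty":0.55,"tz":0,"wx":0,"wy":0,"wz":0,"claw":-1}]'

```text
clock: 11.75
tool_pos: [0.4537, 0.4055, 0.1881]
eef_rot: [0.761, 0.649, -0.001, -0.0]
contact_force: [-0.5, 0.3, -0.4]
opening: 0.298
finger_force: 0.0
```

>>> drive_tool --targets '[{"tx":0,"ty":0,"tz":-0.3,"wx":0,"wy":0,"wz":0,"claw":-1},{"tx":0,"ty":0,"tz":-0.4,"wx":0,"wy":0,"wz":0,"claw":-1},{"tx":0,"ty":0,"tz":-0.5,"wx":0,"wy":0,"wz":0,"claw":-1},{"tx":0,"ty":0,"tz":-0.5,"wx":0,"wy":0,"wz":0,"claw":-1},{"tx":0,"ty":0,"tz":-0.5,"wx":0,"wy":0,"wz":0,"claw":-1},{"tx":0,"ty":0,"tz":-0.5,"wx":0,"wy":0,"wz":0,"claw":-1},{"tx":0,"ty":0,"tz":-0.3,"wx":0,"wy":0,"wz":0,"claw":-1},{"tx":0,"ty":0,"tz":0,"wx":0,"wy":0,"wz":0,"claw":-1}]'

```text
clock: 12.55
tool_pos: [0.4545, 0.404, 0.098]
eef_rot: [0.762, 0.648, -0.002, 0.0]
contact_force: [-1.4, 0.2, 0.9]
opening: 0.003
finger_force: 0.0
```

```bash
cat > lev.py <<'E'
from h import *
import sys
def run(name=None):
    w=snap("wrist");t=snap("scene");out=[]
    for n,s in(("wrist",w),("scene",t)):
        W=pts(s);h=cv2.cvtColor(s["image"],cv2.COLOR_BGR2HSV).astype(int)
        # red lever top slope in unit frame
        a=np.radians(-9.3);c=np.array([.506,.4625])-np.array([np.cos(a)*0-np.sin(a)*.04,np.sin(a)*0+np.cos(a)*.04])
        d=W[...,:2]-c;ux=d[...,0]*np.cos(a)+d[...,1]*np.sin(a);uy=-d[...,0]*np.sin(a)+d[...,1]*np.cos(a)
        m=((h[...,0]<6)|(h[...,0]>174))&(h[...,1]>150)&(W[...,2]>.045)&(W[...,2]<.085)&(abs(uy+.024)<.009)&(abs(ux)<.03)
        if m.sum()>20:
            # x,z only top face
            p=np.polyfit(ux[m],W[m][:,2],1);print(n,m.sum(),'slope->angle',round(np.arctan(p[0]),3),'z mid',round(p[1],4))
    if name:
        b=cv2.resize(t["image"][180:280,180:290],None,fx=3.6,fy=3.6,interpolation=cv2.INTER_CUBIC);c2=cv2.resize(w["image"][100:420,130:450],(360,360))
        cv2.imwrite(name,np.hstack([b,c2]))
run(sys.argv[1] if len(sys.argv)>1 else None)
E
python3 st.py; python3 lev.py pics/l1.png
```

```text
12.55 [0.4545 0.404  0.098 ] yaw_y -9.21 z [-0.0021 -0.0022 -1.    ] q [-0.86  0.87  0.1   1.74 -0.15  0.54 -0.83] F [-1.4  0.2  0.9] open 0.003 0.0
wrist 3886 slope->angle 0.0 z mid 0.0739
scene 223 slope->angle -0.001 z mid 0.0736
```

View pics/l1.png

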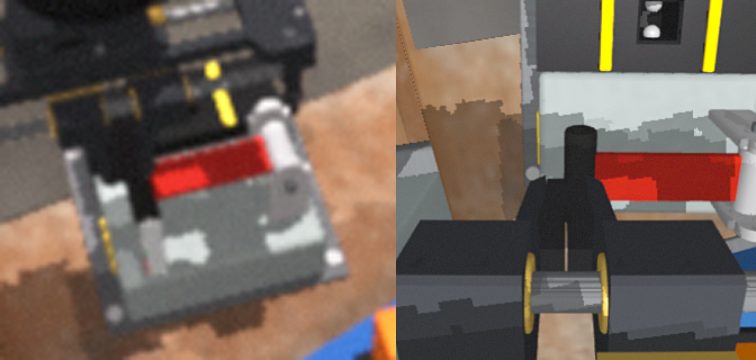

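The fingers stand above the roller: seam near column 565 and roller near 580 in the right half. The lever's slope reads 0.000. I'll press gently, in stages.

>>> drive_tool --targets '[{"tx":0.08,"ty":0,"tz":-0.1,"wx":0,"wy":0,"wz":0,"claw":-1},{"tx":0,"ty":0,"tz":-0.1,"wx":0,"wy":0,"wz":0,"claw":-1},{"tx":0,"ty":0,"tz":-0.1,"wx":0,"wy":0,"wz":0,"claw":-1},{"tx":0,"ty":0,"tz":-0.1,"wx":0,"wy":0,"wz":0,"claw":-1},{"tx":0,"ty":0,"tz":-0.08,"wx":0,"wy":0,"wz":0,"claw":-1},{"tx":0,"ty":0,"tz":-0.08,"wx":0,"wy":0,"wz":0,"claw":-1},{"tx":0,"ty":0,"tz":-0.04,"wx":0,"wy":0,"wz":0,"claw":-1},{"tx":0,"ty":0,"tz":0,"wx":0,"wy":0,"wz":0,"claw":-1}]'

```text
clock: 13.45
tool_pos: [0.4573, 0.4051, 0.0818]
eef_rot: [0.761, 0.648, -0.0, -0.0]
contact_force: [-2.2, 0.6, 4.1]
opening: 0.006
finger_force: 2.4
```

```bash
python3 st.py; python3 lev.py
```

```text
13.45 [0.4573 0.4051 0.0818] yaw_y -9.17 z [-2.e-04  2.e-04 -1.e+00] q [-0.85  0.9   0.1   1.73 -0.15  0.52 -0.82] F [-2.2  0.6  4.1] open 0.006 2.427475154399872
wrist 4102 slope->angle 0.072 z mid 0.0709
scene 192 slope->angle 0.07 z mid 0.0708
```

Angle is 0.07 at TCP 0.0818. It needs another 0.08 rad, about 6 mm.

>>> drive_tool --targets '[{"tx":0,"ty":0,"tz":-0.05,"wx":0,"wy":0,"wz":0,"claw":-1},{"tx":0,"ty":0,"tz":-0.05,"wx":0,"wy":0,"wz":0,"claw":-1},{"tx":0,"ty":0,"tz":-0.05,"wx":0,"wy":0,"wz":0,"claw":-1},{"tx":0,"ty":0,"tz":-0.04,"wx":0,"wy":0,"wz":0,"claw":-1},{"tx":0,"ty":0,"tz":0,"wx":0,"wy":0,"wz":0,"claw":-1},{"tx":0,"ty":0,"tz":0,"wx":0,"wy":0,"wz":0,"claw":-1},{"tx":0,"ty":0,"tz":0,"wx":0,"wy":0,"wz":0,"claw":-1},{"tx":0,"ty":0,"tz":0,"wx":0,"wy":0,"wz":0,"claw":-1}]'

```text
clock: 14.35
tool_pos: [0.4574, 0.4052, 0.0765]
eef_rot: [0.761, 0.648, 0.0, -0.0]
contact_force: [-2.5, -0.4, 6.7]
opening: 0.005
finger_force: 3.3
```

```bash
python3 st.py; python3 lev.py
```

```text
14.35 [0.4574 0.4052 0.0765] yaw_y -9.17 z [-0.e+00  3.e-04 -1.e+00] q [-0.85  0.91  0.09  1.74 -0.15  0.51 -0.82] F [-2.5 -0.4  6.7] open 0.005 3.3455588668584824
wrist 4158 slope->angle 0.143 z mid 0.068
scene 195 slope->angle 0.145 z mid 0.0678
```

At 0.144 and 6.7 N the lever is in the middle band. I'll hold for over 3 s.

>>> drive_tool --targets '[{"tx":0,"ty":0,"tz":0,"wx":0,"wy":0,"wz":0,"claw":-1},{"tx":0,"ty":0,"tz":0,"wx":0,"wy":0,"wz":0,"claw":-1},{"tx":0,"ty":0,"tz":0,"wx":0,"wy":0,"wz":0,"claw":-1},{"tx":0,"ty":0,"tz":0,"wx":0,"wy":0,"wz":0,"claw":-1},{"tx":0,"ty":0,"tz":0,"wx":0,"wy":0,"wz":0,"claw":-1},{"tx":0,"ty":0,"tz":0,"wx":0,"wy":0,"wz":0,"claw":-1},{"tx":0,"ty":0,"tz":0,"wx":0,"wy":0,"wz":0,"claw":-1},{"tx":0,"ty":0,"tz":0,"wx":0,"wy":0,"wz":0,"claw":-1}]'

```text
clock: 15.25
tool_pos: [0.4574, 0.4051, 0.0765]
eef_rot: [0.761, 0.648, 0.0, -0.0]
contact_force: [-2.2, 0.2, 6.4]
opening: 0.003
finger_force: 3.3
```

>>> drive_tool --targets '[{"tx":0,"ty":0,"tz":0,"wx":0,"wy":0,"wz":0,"claw":-1},{"tx":0,"ty":0,"tz":0,"wx":0,"wy":0,"wz":0,"claw":-1},{"tx":0,"ty":0,"tz":0,"wx":0,"wy":0,"wz":0,"claw":-1},{"tx":0,"ty":0,"tz":0,"wx":0,"wy":0,"wz":0,"claw":-1},{"tx":0,"ty":0,"tz":0,"wx":0,"wy":0,"wz":0,"claw":-1},{"tx":0,"ty":0,"tz":0,"wx":0,"wy":0,"wz":0,"claw":-1},{"tx":0,"ty":0,"tz":0,"wx":0,"wy":0,"wz":0,"claw":-1},{"tx":0,"ty":0,"tz":0,"wx":0,"wy":0,"wz":0,"claw":-1}]'

```text
clock: 16.05
tool_pos: [0.4574, 0.4051, 0.0764]
eef_rot: [0.761, 0.648, 0.0, -0.0]
contact_force: [-3.1, -0.4, 6.8]
opening: 0.01
finger_force: 3.3
```

>>> drive_tool --targets '[{"tx":0,"ty":0,"tz":0,"wx":0,"wy":0,"wz":0,"claw":-1},{"tx":0,"ty":0,"tz":0,"wx":0,"wy":0,"wz":0,"claw":-1},{"tx":0,"ty":0,"tz":0,"wx":0,"wy":0,"wz":0,"claw":-1},{"tx":0,"ty":0,"tz":0,"wx":0,"wy":0,"wz":0,"claw":-1},{"tx":0,"ty":0,"tz":0,"wx":0,"wy":0,"wz":0,"claw":-1},{"tx":0,"ty":0,"tz":0,"wx":0,"wy":0,"wz":0,"claw":-1},{"tx":0,"ty":0,"tz":0,"wx":0,"wy":0,"wz":0,"claw":-1},{"tx":0,"ty":0,"tz":0,"wx":0,"wy":0,"wz":0,"claw":-1}]'

```text
clock: 16.85
tool_pos: [0.4574, 0.4051, 0.0765]
eef_rot: [0.761, 0.648, 0.0, -0.0]
contact_force: [-2.1, 0.1, 6.5]
opening: 0.003
finger_force: 3.3
```

>>> drive_tool --targets '[{"tx":0,"ty":0,"tz":0,"wx":0,"wy":0,"wz":0,"claw":-1},{"tx":0,"ty":0,"tz":0,"wx":0,"wy":0,"wz":0,"claw":-1},{"tx":0,"ty":0,"tz":0,"wx":0,"wy":0,"wz":0,"claw":-1},{"tx":0,"ty":0,"tz":0,"wx":0,"wy":0,"wz":0,"claw":-1},{"tx":0,"ty":0,"tz":0,"wx":0,"wy":0,"wz":0,"claw":-1},{"tx":0,"ty":0,"tz":0,"wx":0,"wy":0,"wz":0,"claw":-1},{"tx":0,"ty":0,"tz":0,"wx":0,"wy":0,"wz":0,"claw":-1},{"tx":0,"ty":0,"tz":0,"wx":0,"wy":0,"wz":0,"claw":-1}]'

```text
clock: 17.65
tool_pos: [0.4574, 0.4051, 0.0765]
eef_rot: [0.761, 0.648, 0.0, -0.0]
contact_force: [-2.0, -0.2, 7.2]
opening: 0.005
finger_force: 3.3
```

```bash
python3 st.py; python3 lev.py && python3 -c "
from plant import workorder
print(workorder.finish_job())"
```

```text
17.65 [0.4574 0.4051 0.0765] yaw_y -9.18 z [ 0.e+00  3.e-04 -1.e+00] q [-0.85  0.91  0.09  1.74 -0.15  0.51 -0.82] F [-2.  -0.2  7.2] open 0.005 3.3465059101581573
wrist 4158 slope->angle 0.143 z mid 0.068
scene 197 slope->angle 0.15 z mid 0.0677
the job is handed in; nothing more can be done
None
```

The job is handed in: the plug is parked upright and released, and the lever was then held at about 0.145 rad for over 3 s, never pressed through, and was still held at hand-in (17.7 s).

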